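Draw two ball bearings from a plunger dispenser into the parts dish

TASK

Slide the steel dish up under the outlet of the bearing dispenser so that it will catch what comes out. Then push the dispenser's plunger all the way to its stop, let it spring fully back, and push it fully home once more, so that exactly two bearings end up in the dish; let the plunger come fully out again at the end and leave the rest of the stack in the magazine.

Things in the scene. Friction and masses are not known exactly. Their poses are not given: they have to be found in the camera images.
- dispenser: Bench bearing dispenser, bolted down: grey foot (126 mm wide, x -72 to +4 mm), steel deck 76 mm wide at height 40 mm, aluminium gate plate (x -33 to +33 mm, top 67 mm high) and on it four upright rods, up to 116 mm high, 32 mm from the axis, round a stack of 4 bearings. Origin: on the bench, on the magazine's axis. x is the way the plunger is pushed and the bearings come out; z up.
- plunger (a joint): Plunger travel in m: 0 fully out (rest), 0.065 home against its stop. Spring return, 5.5 N at rest, 13 N at the stop; with bearing friction a stroke takes up to about 18 N. A full stroke pushes the lowest bearing over the outlet edge (it falls near the end of the stroke); once the plunger is fully out again the stack drops by one bearing.
- knob_face (a point): Centre of the flat face of the plunger's black round palm knob (42 mm across, 20 mm thick), where it is to be pushed along the dispenser's x axis. At rest it lies at x -146 mm, height 48 mm in the dispenser's frame; it moves with the plunger, to x -81 mm at the stop.
- outlet (a point): Middle of the outlet edge: the front edge of the steel deck, at x +33 mm, height 40 mm in the dispenser's frame. The deck is 5 mm thick here and overhangs the block under it (front face at x 0), so the dish's rim (22 mm high) passes under it.
- catch_point (a point): The point on the bench, 34 mm straight in front of the outlet edge (dispenser x +67 mm), where the dish's centre should be to catch the bearings; its rim is then partly under the deck. Keep the gripper clear of the fixed gearbox housing (150 mm high and more; world x over 0.58, y below -0.05 m) and the vice (152 mm high; x up to 0.46, y 0.13 to 0.27 m).
- dish_centre (a point): Centre of the loose round steel parts dish: 113 mm across at the rim, about 96 mm at the foot, 22 mm high, floor 2 mm thick, 0.12 to 0.21 kg; the point lies on its axis, 11 mm above its underside. It stands empty on the bench, 0.05 to 0.2 m from the catch point, to the left of the outlet and farther from the robot.
- bearing_1_centre (a point): Centre of a steel ball bearing (52 mm across, 15 mm thick, bore 18 mm, 0.13 kg), the lowest of the stack of four equal ones in the dispenser.
- bearing_2_centre (a point): Centre of a steel ball bearing (52 mm across, 15 mm thick, bore 18 mm, 0.13 kg), the second from below of the stack of four equal ones in the dispenser.
- bearing_3_centre (a point): Centre of a steel ball bearing (52 mm across, 15 mm thick, bore 18 mm, 0.13 kg), the third from below of the stack of four equal ones in the dispenser.
- bearing_4_centre (a point): Centre of a steel ball bearing (52 mm across, 15 mm thick, bore 18 mm, 0.13 kg), the top one of the stack of four equal ones in the dispenser.
- seal: Bystander: black seal ring, 68 mm across, 9 mm high, lying on the bench; origin under its centre. Leave it alone.
- sensor: Bystander: black speed sensor, 84 mm long along its y axis, 22 mm wide, 20 mm high; origin under its centre. Leave it alone.
- bearing_1: The same bearing as a body; origin in the middle of its underside as stacked.
- bearing_2: The same bearing as a body; origin in the middle of its underside as stacked.
- dish: The dish as a body; origin under its centre.

How it is judged (in metres and radians):
On the way, in this order (a step that is already met when the one before it is completed fails the run):
1. the dish stands under the outlet before the plunger is pressed (centre within 30 mm of the catch point, plunger out) (horizontal distance between dish_centre and catch_point below 0.03 m and value of joint plunger below 0.004 m), for 0.2 s.
2. first stroke: the plunger is pushed home, to within 3 mm of its stop (value of joint plunger above 0.062 m), for 0.1 s.
3. the plunger is let fully out again, to within 4 mm, with the first bearing in the dish (value of joint plunger below 0.004 m and horizontal distance between bearing_1_centre and dish_centre below 0.045 m and height (world z) of bearing_1_centre below 0.05 m), for 0.2 s.
4. second stroke: the plunger is pushed home, to within 3 mm of its stop (value of joint plunger above 0.062 m), for 0.1 s.
At the end, for the whole second after the job is handed in: Two bearings lie still in the dish (centres within 45 mm of its axis, below 50 mm), the dish stands upright on the bench, the other two are in the magazine (within 12 mm of its axis), dropped to the deck, and the plunger is fully out (within 4 mm) (all of step 3 and horizontal distance between bearing_2_centre and dish_centre below 0.045 m and height (world z) of bearing_2_centre below 0.05 m and horizontal distance between each of bearing_3_centre, bearing_4_centre and dispenser below 0.012 m and height (world z) of bearing_3_centre below 0.052 m and height (world z) of bearing_4_centre below 0.068 m and angle between dish_centre's own z axis and vertical below 0.15 rad and height (world z) of dish_centre below 0.02 m and linear speed of each of bearing_1, bearing_2, dish below 0.02 m/s); the robot touches nothing.
It fails at once if the third or fourth bearing is drawn out of the magazine (horizontal distance between any of bearing_3_centre, bearing_4_centre and dispenser above 0.02 m).
It fails at once if a bystander (seal ring or speed sensor) is moved by more than 30 mm (distance of any of seal, sensor from where it was at the start of the episode above 0.03 m).
It also fails if it takes over 58 s, if anything falls off the work surface, if the arm or the gripper's body presses on something with over 40 N, if the wrist force passes 120 N, or if a joint passes its speed limit or range.

ROBOT

A 6-joint arm with a two-finger parallel gripper is mounted at the origin on a cart in front of the work surface, level with it; the furniture and walls round the work are solid. World frame = base frame: x ahead of the robot, y to its left, z up, the work surface at z = 0. Lengths are in m, angles in degrees, forces in N, time in s.
With the tool pointing down it reaches from about 0.25 to 0.725 m from the base axis. Payload 9.7 kg.
Tool frame: the origin (TCP) lies midway between the tips of the shut fingers; the grasp point (between the pads) lies bot.hold_point_z behind it (bot.hold_point_z is the distance from the TCP to the grasp point, in m); z points along the fingers, y is the line along which they close (so a half turn about z gives the same grasp; the last joint's range is limited). The gripper opens to 85 mm and grips with 20 to 120 N. Pads are 22 mm wide; open, the fingers measure 114 mm over their backs; the gripper's body (76 mm by 85 mm) begins 54 mm behind the grasp point. The pads swing forward as they close: fully open they stand 13 mm farther back than shut.
Start: joints at [77.177, 4.979, 10.078, 95.1, 0, 90], TCP at [0.122, 0.536, 0.231] pointing down, gripper open.
Joint ranges: [-179.16, 179.16], [-48.56, 103.87], [-65.8, 70.77], [-126.05, 130.52], [-82.76, 87.17], [-180, 180]. Speed limits (degrees/s): [127.2, 127.2, 147.25, 180, 180, 180].

INTERFACE

Orientations are given as [roll, pitch, yaw] about the fixed x, y, z axes, in that order (R = Rz(yaw) Ry(pitch) Rx(roll)).
In Python, from workcell import bot, camera, camera_model, ticket gives the robot as it stands.
- The arm moves only by the tool send_rows, never from a script. Its argument "targets" is text: rows parted by semicolons, each of 5 numbers parted by spaces: the shift along the tool's x, y, z in mm, then the turn about the tool's z in degrees, then the closure in counts, from 0 (fully open) to 255 (shut). A call has 1 to 20 rows; each row is the pose to reach, as a shift and turn from the pose commanded when the call began, along the tool's axes at that moment; what a row does not reach only later rows make up. A row lasts 1/8 s, in which the tool goes at most 62.5 mm and 10.7 degrees, less where a joint would pass 70% of its speed; a pose out of reach is approached as far as the arm can. A call with a gripper value outside its range is refused whole. The fingers move at their own pace and stop on an object; "newtons" is the grip in N (left out, the last holds). Time passes only in rows, so rows that repeat a pose let the fingers close. It gives the time, the measured TCP pose, the force, the opening and the grip force at its end, in the units of the state.
- bot.get_obs(): the state, without advancing time (a new reading comes with each control period).
- camera(name): name is "side" or "top"; returns the picture (480x640x3 uint8, blue, green, red); there is no depth.
- camera_model(name): a dict with "K" (3x3 intrinsics, pixels), "dist_coeffs" ([k1, k2, p1, p2, k3] as OpenCV has them; the pictures are not rectified), "pose" (4x4, takes a point from camera to world coordinates). Camera axes: x right, y down, z forward; pixel columns grow to the right and rows downward; lengths in m; the calibration is good to about 2 mm. A picture is of the moment at which its call begins. camera_model takes no time and is no camera call.
- ticket.job_done(): hands the job in; it is judged then, once.
The state is a dict: "time": time; "q": joint angles; "qd": joint speeds; "joint_efforts": joint torques, N m; "ee_pos": TCP position; "tcp_rot": TCP orientation; "wrist_force": force on the tool from outside, world axes, zero at the start; "torque": the same for the moment, N m; "opening": finger opening in m; "grasp_force": force on a finger pad.
Only numpy, scipy, OpenCV 4.12 (cv2) and the standard library are available. Lean on these libraries where they do the work, as an engineer would, in place of code of your own. Each camera call takes 0.05 s, during which the arm holds its last target. There are 200 camera calls.

## Working session

There is one attempt and no reset: what is moved stays moved. The work goes in short steps, Python scripts to look and compute and a tool call to move; the robot and the scene stay as the last step left them, time stands still between calls to the robot, and variables do not carry over. Pictures are saved under pics/ and viewed, at most 13 in all, crops included, and the job is handed in when it is done.

Besides the shell and the picture viewer there is one more tool, called after "Emit:" as name(argument=value, ...) on one line, values as JSON. send_rows: Moves the arm, as the interface text tells. Its arguments: {"type":"object","properties":{"targets":{"type":"string"},"newtons":{"type":"number"}},"required":["targets"]}

```bash
mkdir -p pics; python3 - <<'E'
from workcell import bot,camera,camera_model
import cv2,numpy as np
for n in("top","side"):
    cv2.imwrite(f"pics/{n}0.png",camera(n)); m=camera_model(n); print(n,np.round(m["pose"],3).tolist(),np.round(m["K"],1).tolist(),m["dist_coeffs"])
o=bot.get_obs();print(o,bot.hold_point_z)
E
```

```text
top [[-0.017, -0.979, 0.205, 0.31], [-1.0, 0.016, -0.009, 0.035], [0.005, -0.205, -0.979, 1.032], [0.0, 0.0, 0.0, 1.0]] [[520.2, 0.0, 323.3], [0.0, 520.2, 226.0], [0.0, 0.0, 1.0]] [0.02663859 0.         0.         0.         0.        ]
side [[-0.981, -0.087, 0.172, 0.323], [-0.193, 0.394, -0.899, 0.95], [0.011, -0.915, -0.403, 0.531], [0.0, 0.0, 0.0, 1.0]] [[618.7, 0.0, 322.8], [0.0, 618.7, 233.6], [0.0, 0.0, 1.0]] [-0.02441619  0.          0.          0.          0.        ]
{'time': 0.1, 'q': array([ 7.71803685e+01,  5.00678834e+00,  1.00398576e+01,  9.50996541e+01,
       -7.04636537e-04,  9.00007158e+01]), 'qd': array([ 0.00142315,  0.01944221,  0.22945864,  0.04677464,  0.07574081,
       -0.00698296]), 'joint_efforts': array([ 1.56783357e-03, -5.21562088e+01,  4.65653300e+01,  1.60118099e-02,
        8.97388941e-05,  4.77972264e-06]), 'ee_pos': array([0.12199389, 0.53609199, 0.23067283]), 'tcp_rot': array([-1.79933415e+02,  7.05467866e-04,  1.67179654e+02]), 'wrist_force': array([ 0.58452834, -0.01740483, -0.19665248]), 'torque': array([-0.02962351, -0.03946302, -0.02227146]), 'grasp_force': 0.0, 'opening': 0.08515055164372921} 0.0187
```

View pics/top0.png

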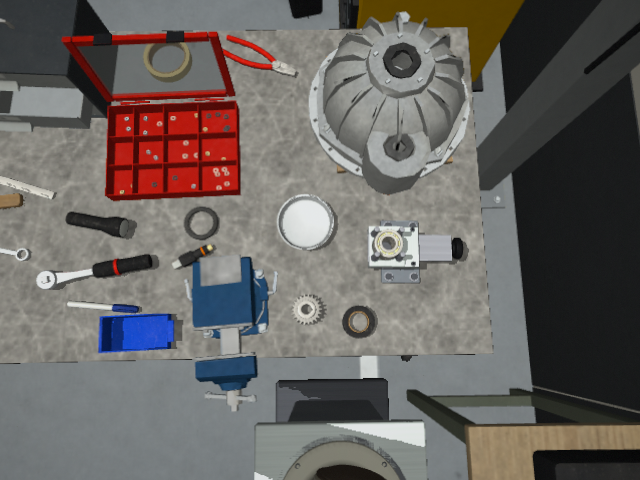

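View pics/side0.png

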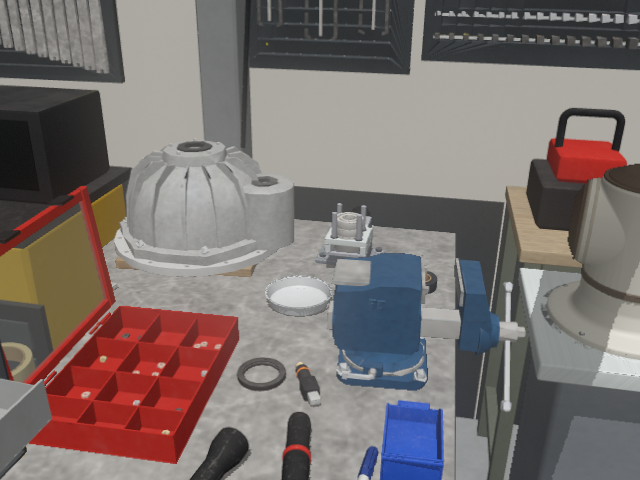

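The top view shows the dish at about (306,222), the dispenser at (390,243) and its knob at (458,248), so the push direction is roughly world +y. I'll zoom in on the dispenser before measuring.

```bash
cat >h.py <<'E'
import cv2,numpy as np
from workcell import bot,camera,camera_model
def ray(n,uv,z):
    m=camera_model(n);p=cv2.undistortPoints(np.array(uv,float).reshape(-1,1,2),np.array(m["K"]),np.array(m["dist_coeffs"])).reshape(-1,2)
    P=np.array(m["pose"]);d=np.c_[p,np.ones(len(p))]@P[:3,:3].T
    return P[:3,3]+d*((z-P[2,3])/d[:,2])[:,None]
def proj(n,X):
    m=camera_model(n);T=np.linalg.inv(np.array(m["pose"]))
    return cv2.projectPoints(np.array(X,float).reshape(-1,1,3),cv2.Rodrigues(T[:3,:3])[0],T[:3,3],np.array(m["K"]),np.array(m["dist_coeffs"]))[0].reshape(-1,2)
def dish(im):
    h=cv2.cvtColor(im,cv2.COLOR_BGR2HSV)
    mask=((im.min(2)>185)&(h[...,1]<40)).astype(np.uint8)
    mask[:, :265]=0;mask[:,366:]=0;mask[:185]=0;mask[275:]=0
    c=max(cv2.findContours(mask,0,1)[0],key=cv2.contourArea)
    return cv2.fitEllipse(cv2.convexHull(c))
E
python3 - <<'E'
from h import *
im=cv2.imread("pics/top0.png")
e=dish(im);print(e,ray("top",[e[0]],.022))
b=im.astype(int).max(2);m=(b<45).astype(np.uint8);m[:,:445]=0;m[:,475:]=0;m[:228]=0;m[265:]=0
n,l,s,c=cv2.connectedComponentsWithStats(m);print(s,c)
cv2.imwrite("pics/c.png",cv2.resize(im[180:300,265:475],None,fx=3.8,fy=3.8,interpolation=cv2.INTER_CUBIC))
E
```

```text
((305.6954040527344, 222.7366180419922), (46.20639419555664, 46.96102523803711), 63.49357223510742) [[0.52843371 0.06118794 0.022     ]]
[[     0      0    640    480 306993]
 [   452    238     11     21    207]] [[319.40742623 239.49421648]
 [456.79227053 248.07729469]]
```

View pics/c.png

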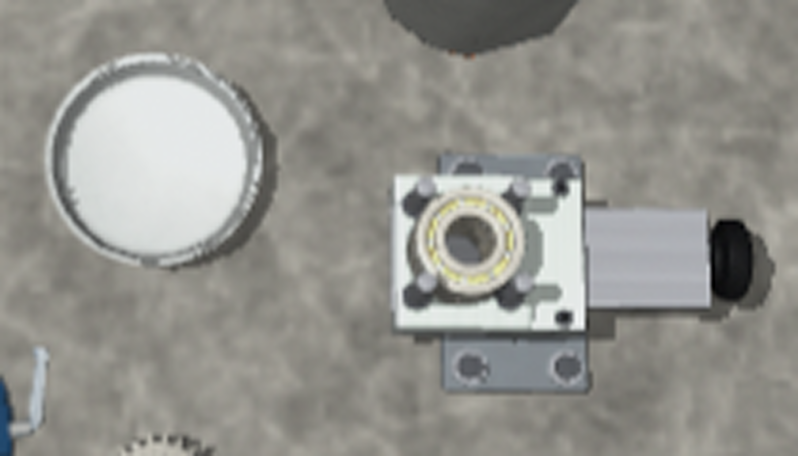

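The zoomed crop shows the gate plate's front edge at crop x 394 (y 174–330), the top bearing at about (469,241), and the knob at (710–752, 218–302). The dish rim spans (45–268, 53–266).

```bash
python3 - <<'E'
from h import *
U=lambda x,y:[265+(x+.5)/3.8-.5,180+(y+.5)/3.8-.5]
R=lambda x,y,z:np.round(ray("top",[U(x,y)],z)[0],4)
print("front corners",R(394,174,.067),R(394,330,.067))
print("deck back corners z40",R(584,174,.04),R(586,330,.04),"foot back",R(588,392,.01),R(582,155,.01),"foot front",R(442,392,.01),R(442,155,.01))
print("bearing top",R(469,241,.1)," rods",[R(*p,.116) for p in((427,185),(521,186),(427,288),(515,288))])
print("knob centre",R(732,260,.048),"face",R(753,261,.048), "knob far/near",R(732,219,.06),R(732,302,.035))
print("sleeve edges",R(710,210,.06),R(710,308,.06),R(586,210,.06),R(586,308,.06))
print("dish",R(156.5,159.5,.022),R(45,160,.022),R(268,160,.022),"floor",ray("top",[(305.7,222.7)],.003))
print("seal",ray("top",[(359,322)],.005))
E
```

```text
front corners [ 0.5116 -0.0587  0.067 ] [ 0.4334 -0.056   0.067 ]
deck back corners z40 [ 0.5157 -0.1588  0.04  ] [ 0.4353 -0.1554  0.04  ] foot back [ 0.4069 -0.1604  0.01  ] [ 0.5322 -0.1641  0.01  ] foot front [ 0.4081 -0.085   0.01  ] [ 0.5334 -0.09    0.01  ]
bearing top [ 0.4714 -0.0902  0.1   ]  rods [array([ 0.4958, -0.0694,  0.116 ]), array([ 0.4946, -0.1138,  0.116 ]), array([ 0.4466, -0.0675,  0.116 ]), array([ 0.4459, -0.1087,  0.116 ])]
knob centre [ 0.4686 -0.2293  0.048 ] face [ 0.4679 -0.2398  0.048 ] knob far/near [ 0.4874 -0.2275  0.06  ] [ 0.4491 -0.2313  0.035 ]
sleeve edges [ 0.4922 -0.2169  0.06  ] [ 0.4428 -0.2135  0.06  ] [ 0.4931 -0.1549  0.06  ] [ 0.4437 -0.1521  0.06  ]
dish [0.5307 0.0609 0.022 ] [0.5314 0.1192 0.022 ] [0.5295 0.0026 0.022 ] floor [[0.53262076 0.06166744 0.003     ]]
seal [[ 0.33330555 -0.03990509  0.005     ]]
```

```bash
cat >>h.py <<'E'
from scipy.spatial.transform import Rotation as Ro
def go(p,yaw,ref=None):
    o=bot.get_obs();p0,r0=(o["ee_pos"],o["tcp_rot"]) if ref is None else ref
    d=Ro.from_euler("xyz",r0,degrees=True).inv().apply(np.array(p)-p0)*1000
    print(np.round(d,1),"turn",round((r0[2]-yaw+180)%360-180,1))
E
python3 -c "
from h import *
go((.575,.125,.20),55.4)"
```

```text
[-532.9 -300.3   31. ] turn 111.8
```

Emit:
send_rows(targets="-40 -22 0 8 60;-90 -50 0 18 60;-140 -80 0 28 60;-190 -107 0 38 60;-240 -135 0 48 60;-290 -163 0 58 60;-340 -191 0 68 60;-390 -220 0 78 60;-440 -248 0 88 60;-490 -276 0 98 60;-533 -300 20 108 60;-533 -300 31 112 60;-533 -300 31 112 60;-533 -300 31 112 60;-533 -300 31 112 60")

```text
time: 1.98
ee_pos: [0.5751, 0.1261, 0.2012]
tcp_rot: [179.9, -0.1, 55.3]
wrist_force: [-0.3, -1.4, -0.4]
opening: 0.0653
grasp_force: 0.0
```

Emit:
send_rows(targets="0 0 50 0 60;0 0 100 0 60;0 0 150 0 60;0 0 185 0 60;0 0 196 0 60;0 0 196 0 60;-10 0 196 0 60;-20 0 196 0 60;-28 0 196 0 60;-36 0 196 0 60;-44 0 196 0 60;-52 0 196 0 60;-60 0 196 0 60;-68 0 196 0 60;-76 0 196 0 60;-84 0 196 0 60;-90 0 196 0 60;-95 0 196 0 60;-95 0 196 0 60;-95 0 196 0 60")

```text
time: 4.47
ee_pos: [0.5206, 0.0473, 0.0039]
tcp_rot: [-180.0, 0.1, 55.2]
wrist_force: [0.7, 0.0, 0.8]
opening: 0.0654
grasp_force: 0.3
```

```bash
python3 - <<'E'
from h import *
im=camera("top");cv2.imwrite("pics/t1.png",im)
cv2.imwrite("pics/c1.png",cv2.resize(im[150:300,245:475],None,fx=3.4,fy=3.4,interpolation=cv2.INTER_CUBIC))
print(proj("top",[(.4727,-.0232,.022)]))
E
```

```text
[[348.90657823 249.78038966]]
```

View pics/c1.png

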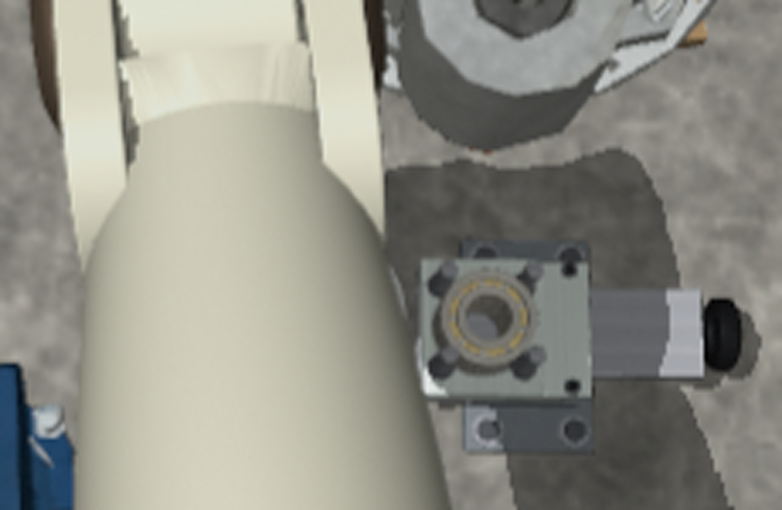

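The arm hides the dish in the top view; only a sliver of rim shows near (398,290). The side camera may see it.

```bash
python3 - <<'E'
from h import *
im=camera("side")
print(proj("side",[(.4727,-.0232,.022),(.49,.0,.022)]))
cv2.imwrite("pics/c2.png",cv2.resize(im[180:340,230:430],None,fx=3.7,fy=3.7,interpolation=cv2.INTER_CUBIC))
E
```

```text
[[342.42754852 272.25527743]
 [330.5539329  277.22772053]]
```

View pics/c2.png

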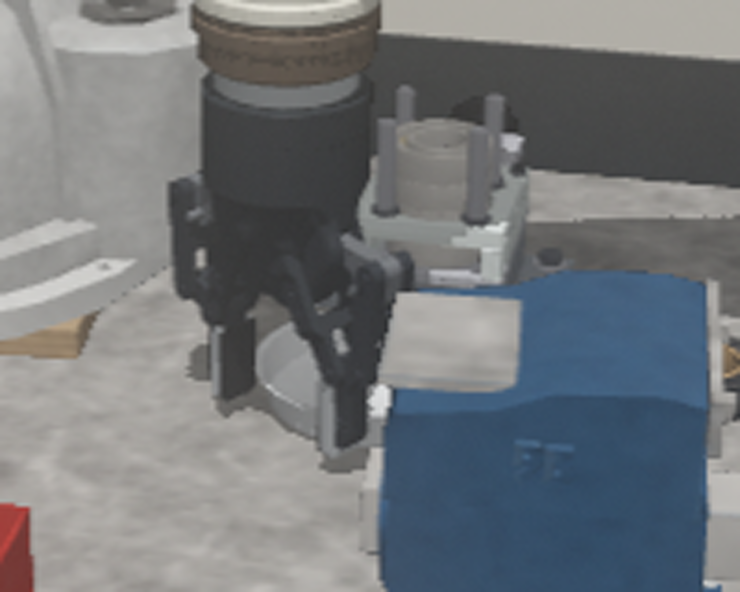

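The fork cradles the dish, with both fingertips behind the rim and clear of the vice. I'll push the remaining 26 mm and then back away.

Emit:
send_rows(targets="-7 0 0 0 60;-14 0 0 0 60;-20 0 0 0 60;-26 0 0 0 60;-26 0 0 0 60;-26 0 0 0 60;0 0 0 0 60;30 0 0 0 60;60 0 0 0 60;60 0 -60 0 60;60 0 -120 0 60;60 0 -180 0 60;100 -60 -180 0 60;150 -120 -180 0 60;150 -120 -180 0 60")

```text
time: 6.45
ee_pos: [0.5071, 0.2419, 0.1844]
tcp_rot: [-180.0, -0.0, 55.3]
wrist_force: [0.1, -1.4, -0.8]
opening: 0.0649
grasp_force: 0.0
```

```bash
python3 - <<'E'
from h import *
print(bot.get_obs()["ee_pos"])
im=camera("top");cv2.imwrite("pics/t2.png",im)
cv2.imwrite("pics/c3.png",cv2.resize(im[180:300,265:475],None,fx=3.8,fy=3.8,interpolation=cv2.INTER_CUBIC))
E
```

```text
[0.50707311 0.24186394 0.1844149 ]
```

View pics/c3.png

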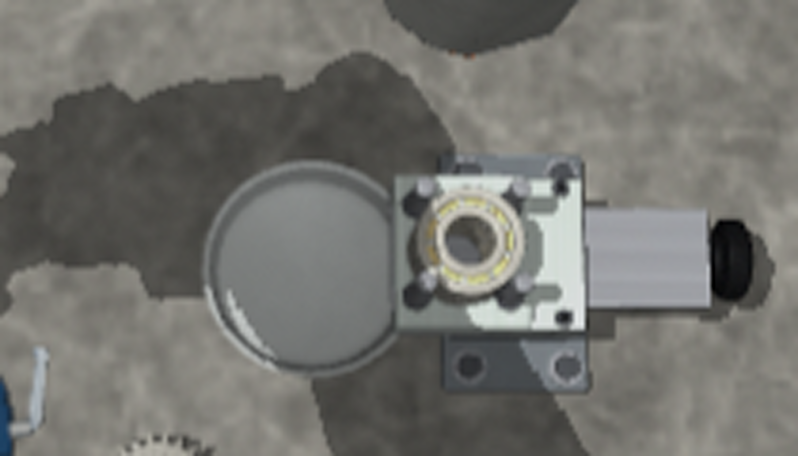

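The dish rim spans crop x from 204 and y 161–376, so its centre is near (312,268). The catch point projects to (319,265), which puts the dish about 4 mm off. Now for the plunger.

```bash
python3 -c "
from h import *
print(ray('top',[(265+312.5/3.8-.5,180+268.5/3.8-.5)],.022))
go((.507,.242,.22),89);go((.468,-.285,.22),89)
go((.468,-.285,.036),89)"
```

```text
[[ 0.47201746 -0.01891455  0.022     ]]
[ -0.9   1.  -35.8] turn -33.6
[-456.7  268.4  -36.3] turn -33.6
[-456.8  268.5  147.7] turn -33.6
```

Emit:
send_rows(targets="-20 12 -36 -6 255;-65 38 -36 -12 255;-115 67 -36 -18 255;-165 97 -36 -24 255;-215 126 -36 -30 255;-265 156 -36 -34 255;-315 185 -36 -34 255;-365 215 -36 -34 255;-415 244 -36 -34 255;-457 268 -36 -34 255;-457 268 10 -34 255;-457 268 60 -34 255;-457 268 110 -34 255;-457 268 140 -34 255;-457 268 148 -34 255;-457 268 148 -34 255;-457 268 148 -34 255")

```text
time: 8.62
ee_pos: [0.468, -0.2896, 0.038]
tcp_rot: [179.9, 0.1, 89.2]
wrist_force: [0.9, -0.6, -0.1]
opening: 0.0
grasp_force: 0.0
```

```bash
python3 - <<'E'
from h import *
im=camera("top")
print(bot.get_obs()["ee_pos"],proj("top",[(.4689,-.2362,.048)]))
cv2.imwrite("pics/c4.png",cv2.resize(im[180:300,300:510],None,fx=3.8,fy=3.8,interpolation=cv2.INTER_CUBIC))
E
```

```text
[ 0.46795753 -0.28957648  0.03793731] [[460.85549573 247.84128722]]
```

View pics/c4.png

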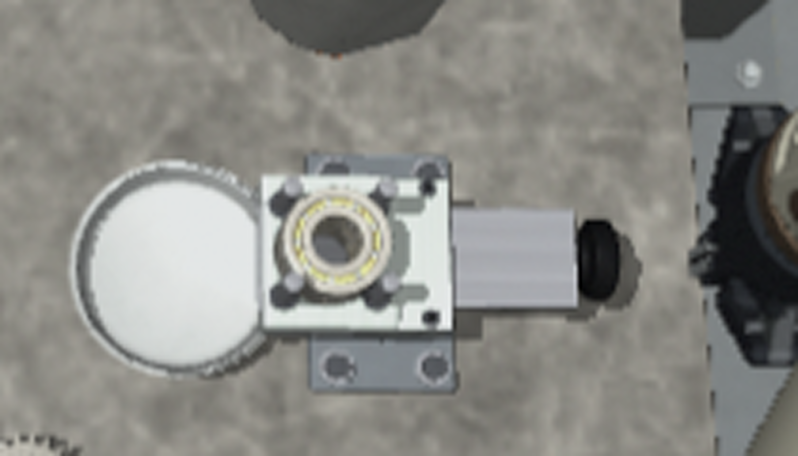

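The dish and knob are where expected, and the closed fingers stand behind the knob. I'll start the first stroke and stop short of the end to read the force.

Emit:
send_rows(targets="12 0 0 0 255;24 0 0 0 255;34 0 0 0 255;42 0 0 0 255;50 0 0 0 255;58 0 0 0 255;66 0 0 0 255;74 0 0 0 255;82 0 0 0 255;90 0 0 0 255;96 0 0 0 255;100 0 0 0 255;100 0 0 0 255")

```text
time: 10.3
ee_pos: [0.4691, -0.1907, 0.0366]
tcp_rot: [179.9, 0.3, 89.1]
wrist_force: [2.2, -11.6, -3.9]
opening: -0.0004
grasp_force: 5.9
```

Emit:
send_rows(targets="3 0 0 0 255;6 0 0 0 255;8 0 0 0 255;8 0 0 0 255")

```text
time: 10.8
ee_pos: [0.4693, -0.1847, 0.0366]
tcp_rot: [179.9, 0.5, 89.0]
wrist_force: [2.1, -25.0, -6.2]
opening: 0.0002
grasp_force: 11.8
```

Emit:
send_rows(targets="1.5 0 0 0 255;3 0 0 0 255;3 0 0 0 255;3 0 0 0 255")

```text
time: 11.3
ee_pos: [0.4693, -0.1846, 0.0368]
tcp_rot: [179.9, 0.8, 88.9]
wrist_force: [1.8, -39.6, -9.1]
opening: -0.0002
grasp_force: 20.0
```

```bash
python3 - <<'E'
from h import *
print(bot.get_obs()["wrist_force"])
im=camera("top");s=camera("side")
a=cv2.resize(im[190:290,280:420],None,fx=4,fy=4,interpolation=cv2.INTER_CUBIC)
cv2.imwrite("pics/c5.png",a)
E
```

```text
[  1.80350174 -39.58583746  -9.11836672]
```

View pics/c5.png

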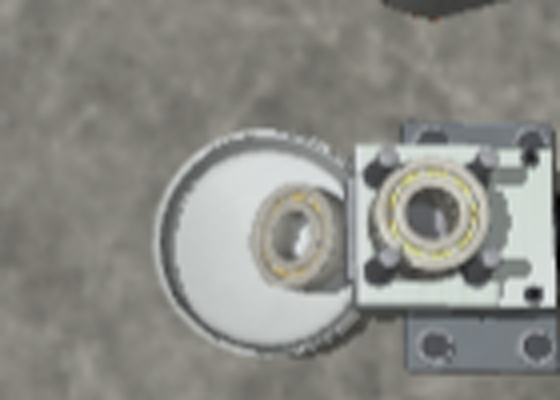

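The plunger is against its stop: the force rises while the position holds. The first bearing is in the dish at crop (295,237), tilted towards the outlet edge. I'll let the plunger spring out.

Emit:
send_rows(targets="-8 0 0 0 255;-18 0 0 0 255;-28 0 0 0 255;-38 0 0 0 255;-48 0 0 0 255;-58 0 0 0 255;-68 0 0 0 255;-78 0 0 0 255;-88 0 0 0 255;-98 0 0 0 255;-100 0 0 0 255;-100 0 0 0 255;-100 0 0 0 255;-100 0 0 0 255")

```text
time: 13.15
ee_pos: [0.4674, -0.2778, 0.0363]
tcp_rot: [180.0, -0.0, 89.2]
wrist_force: [0.0, 0.3, 0.3]
opening: -0.0001
grasp_force: 0.0
```

```bash
python3 - <<'E'
from h import *
im=camera("top");s=camera("side")
a=cv2.resize(im[190:290,280:480],None,fx=3.5,fy=3.5,interpolation=cv2.INTER_CUBIC)
b=cv2.resize(s[190:270,280:480],None,fx=3.0,fy=3.0,interpolation=cv2.INTER_CUBIC)
b=cv2.copyMakeBorder(b,0,0,0,100,0)
cv2.imwrite("pics/c6.png",np.vstack([a,b]))
E
```

```text
(no output)
```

View pics/c6.png

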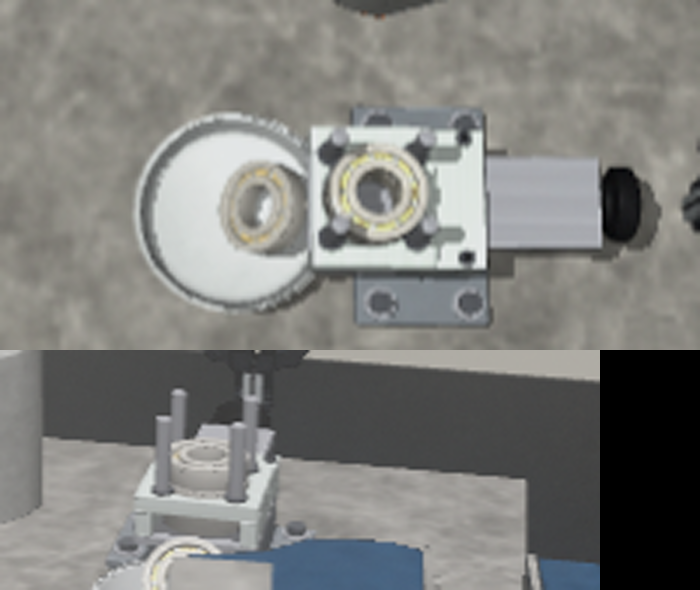

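The plunger is out, the stack has dropped, and bearing 1 leans at about 47° on the deck edge with its top sticking up in bearing 2's path. I'll drag the dish about 12 mm outward from inside its far wall so that bearing 1 drops flat.

```bash
python3 -c "
from h import *
print(ray('top',[(280+221.5/3.5-.5,190+205/3.5)],.012),ray('top',[(280+136/3.5-.5,190+212/3.5)],.022))
go((.472,.012,.2),89.2);go((.472,.012,.008),89.2)"
```

```text
[[ 0.47693577 -0.0116849   0.012     ]] [[0.47209026 0.03687432 0.022     ]]
[ 289.9    0.6 -163.7] turn -0.0
[289.9   0.6  28.3] turn -0.0
```

Emit:
send_rows(targets="-3 0 -50 0 255;-3 0 -110 0 255;0 0 -163 0 255;50 0 -163 0 255;100 0 -163 0 255;150 0 -163 0 255;200 0 -163 0 255;250 0 -163 0 255;280 0 -163 0 255;290 1 -163 0 255;290 1 -163 0 255;290 1 -110 0 255;290 1 -60 0 255;290 1 -20 0 255;290 1 10 0 255;290 1 22 0 255;290 1 28 0 255;290 1 28 0 255;290 1 28 0 255")

```text
time: 15.62
ee_pos: [0.4732, 0.0118, 0.0094]
tcp_rot: [179.9, -0.0, 89.2]
wrist_force: [-0.2, -0.0, -0.2]
opening: -0.0001
grasp_force: 0.0
```

Emit:
send_rows(targets="3 0 0 0 255;6 0 0 0 255;9 0 0 0 255;12 0 0 0 255;15 0 0 0 255;17 0 0 0 255;17 0 0 0 255;17 0 0 0 255;13 0 0 0 255;13 0 -20 0 255;13 0 -70 0 255;13 0 -130 0 255;0 0 -190 0 255;-50 0 -190 0 255;-100 0 -190 0 255;-150 0 -190 0 255;-200 0 -190 0 255;-250 0 -190 0 255;-292 0 -190 0 255;-292 0 -190 0 255")

```text
time: 18.12
ee_pos: [0.4676, -0.2823, 0.1972]
tcp_rot: [-179.9, -0.1, 89.0]
wrist_force: [0.5, 1.4, -0.3]
opening: 0.0002
grasp_force: 0.0
```

```bash
python3 - <<'E'
from h import *
im=camera("top")
go((.468,-.2815,.036),89)
cv2.imwrite("pics/c7.png",cv2.resize(im[190:290,280:480],None,fx=3.5,fy=3.5,interpolation=cv2.INTER_CUBIC))
E
```

```text
[ -0.8   0.4 161.4] turn 0.1
```

View pics/c7.png

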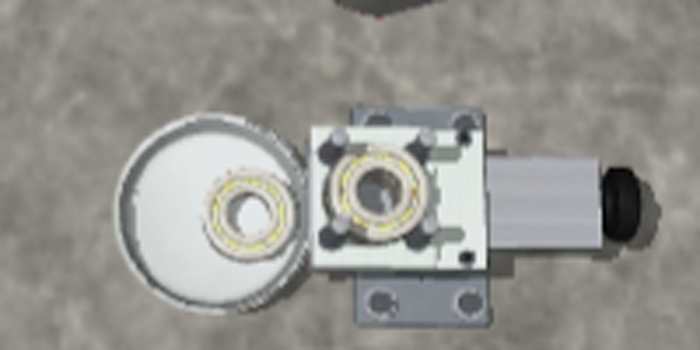

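Bearing 1 now lies flat in the dish at crop (250,213), and the dish rim is still under the deck edge. I'll make the second stroke.

Emit:
send_rows(targets="0 0 50 0 255;0 0 100 0 255;0 0 140 0 255;0 0 161 0 255;0 0 161 0 255;12 0 161 0 255;22 0 161 0 255;30 0 161 0 255;38 0 161 0 255;46 0 161 0 255;54 0 161 0 255;62 0 161 0 255;70 0 161 0 255;78 0 161 0 255;86 0 161 0 255;92 0 161 0 255;96 0 161 0 255;99 0 161 0 255;99 0 161 0 255")

```text
time: 20.55
ee_pos: [0.4707, -0.1847, 0.0384]
tcp_rot: [179.9, 0.5, 89.0]
wrist_force: [2.2, -23.1, -3.3]
opening: 0.0001
grasp_force: 11.4
```

Emit:
send_rows(targets="2 0 0 0 255;2 0 0 0 255;2 0 0 0 255")

```text
time: 20.92
ee_pos: [0.4707, -0.1847, 0.0385]
tcp_rot: [179.9, 0.7, 89.0]
wrist_force: [1.6, -33.6, -5.7]
opening: -0.0003
grasp_force: 16.7
```

The plunger is at its stop. I'll back off and then lift clear.

Emit:
send_rows(targets="-8 0 0 0 255;-18 0 0 0 255;-28 0 0 0 255;-38 0 0 0 255;-48 0 0 0 255;-58 0 0 0 255;-68 0 0 0 255;-78 0 0 0 255;-88 0 0 0 255;-98 0 0 0 255;-100 0 0 0 255;-100 0 -50 0 255;-100 0 -100 0 255;-100 0 -100 0 255;-100 0 -100 0 255;-100 0 -100 0 255")

```text
time: 22.92
ee_pos: [0.4677, -0.2786, 0.1358]
tcp_rot: [-179.9, -0.1, 89.2]
wrist_force: [0.0, -0.2, 0.1]
opening: -0.0001
grasp_force: 0.0
```

```bash
python3 - <<'E'
from h import *
im=camera("top");s=camera("side")
a=cv2.resize(im[190:290,280:480],None,fx=3.5,fy=3.5,interpolation=cv2.INTER_CUBIC)
b=cv2.resize(s[200:310,280:480],None,fx=2.1,fy=2.1,interpolation=cv2.INTER_CUBIC)
b=cv2.copyMakeBorder(b,0,0,0,280,0)
cv2.imwrite("pics/c8.png",np.vstack([a,b]))
E
```

```text
(no output)
```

View pics/c8.png

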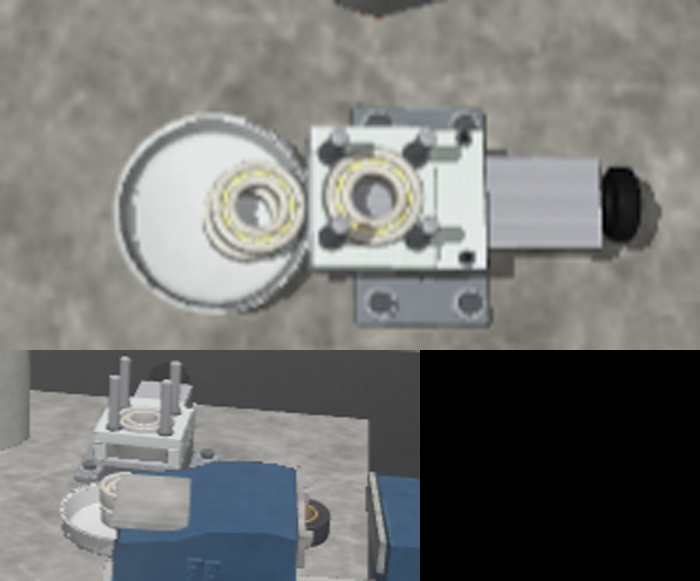

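Bearing 2 lies on bearing 1 at crop (258,207), about 24 mm from the dish axis. Two bearings are left in the magazine, flush with the plate, and the knob is fully out.

```bash
python3 -c "
from workcell import ticket
print(ticket.job_done())"
```

```text
the job is handed in; nothing more can be done
None
```

I handed the job in at about 23 s with two bearings in the dish, two left in the magazine and the plunger fully out; the hand-in returned no verdict, so those results are from my last camera images.

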